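# Transfer the drive's bench supply from the left feed to the right feed

### The arm

A 6-joint arm with a two-finger parallel gripper is mounted at the origin on a cart in front of the work surface, level with it; the furniture and walls round the work are solid. World frame = base frame: x ahead of the robot, y to its left, z up, the work surface at z = 0. Lengths are in m, angles in rad, forces in N, time in s.
With the tool pointing down it reaches from about 0.325 to 1 m from the base axis. Payload 5.1 kg.
Tool frame: the origin (TCP) lies on the centre line of the jaws, within the pads' length; the fingertips stand env.tip_reach ahead of it and the grasp point (between the pads) is the TCP (env.tip_reach is the distance from the TCP to the fingertips, in m); z points along the fingers, y is the line along which they close (so a half turn about z gives the same grasp; the last joint's range is limited). The gripper opens to 85 mm and grips with 20 to 120 N. Pads are 22 mm wide; open, the fingers measure 114 mm over their backs; the gripper's body (76 mm by 85 mm) begins 54 mm behind the grasp point. The pads swing forward as they close: fully open they stand 13 mm farther back than shut.
Start: joints at [1.046, 0.124, 1.65, -0, 1.367, -0.083], TCP at [0.278, 0.588, 0.25] pointing down, gripper open.
Joint ranges: [-2.61, 2.61], [-1.02, 2.33], [0.03, 2.71], [-1.35, 4.49], [0.32, 2.68], [-2.91, 2.91]. Speed limits (rad/s): [2.57, 2.57, 3.14, 3.14, 3.14, 3.14].

### API

Orientations are given as a rotation vector (axis times angle).
In Python, from station import env gives the robot as it stands.
- The arm moves only by the tool drive_tool, never from a script. Its argument "deltas" is a list of rows, each an object with "xyz": the shift along the tool's x, y, z in m, a list of three; "angular": the turn, a rotation vector about the tool's x, y, z in rad, a list of three. In form: [{"xyz": [dx, dy, dz], "angular": [rx, ry, rz]}, ...]. A call has exactly 8 rows; each row is the pose to reach, as a shift and turn from the pose commanded when the call began, along the tool's axes at that moment; what a row does not reach only later rows make up. A row lasts 1/8 s, in which the tool goes at most 62.5 mm and 10.7 degrees, less where a joint would pass 70% of its speed; a pose out of reach is approached as far as the arm can. A call with a gripper value outside its range is refused whole. "claw" is the opening in per cent of the stroke, from 0 (shut) to 100 (fully open), set as the call begins (left out, the last holds). The fingers move at their own pace and stop on an object; "newtons" is the grip in N (left out, the last holds). Time passes only in rows, so rows that repeat a pose let the fingers close, or fill a call up. It gives the time, the measured TCP pose, the force, the opening and the grip force at its end, in the units of the state.
- env.read_state(): the state, without advancing time (a new reading comes with each control period).
- env.get_image(name): name is "scene" or "side" or "wrist"; returns (picture, depth): 384x512x3 uint8, red, green, blue; 384x512 float32, m along the optical axis (not along the pixel's ray), 0 where there is no reading.
- env.get_calibration(name): a dict with "fx", "fy", "cx", "cy" (pixels), "pose" (4x4, takes a point from camera to world coordinates); the wrist camera has in their place "mount" (4x4, takes a point from camera to tool coordinates, whose origin is the TCP and whose axes are the flange's). Camera axes: x right, y down, z forward; pixel columns grow to the right and rows downward; lengths in m; the calibration is good to about 2 mm. A picture is of the moment at which its call begins: read the wrist's pose just before it. get_calibration takes no time and is no camera call.
- env.close_job(): hands the job in; it is judged then, once.
The state is a dict: "t": time; "qpos": joint angles; "dq": joint speeds; "tau": joint torques, N m; "position": TCP position; "orientation": TCP orientation; "wrist_force": force on the tool from outside, world axes, zero at the start; "moment": the same for the moment, N m; "grip_width": finger opening in m; "finger_force": force on a finger pad.
Only numpy, scipy, OpenCV 4.12 (cv2) and the standard library are available. Lean on these libraries where they do the work, as an engineer would, in place of code of your own. Each camera call takes 0.05 s, during which the arm holds its last target. There are 200 camera calls.

### The job

Change the manipulator drive's supply over from the left feed to the right feed with the lever on the grey changeover box: pull the lever's grip out to free its locking pin, swing the lever up to off, let the pin drop home there and leave it at off for at least two seconds so that the drive can run down, then take the lever on to the right-hand notch and let the pin drop home in it. The gate plate can be clamped several degrees either way, so feel for its stops and do not force the pin against them; let go of the lever at the end and leave the things lying round the box where they are.

Things in the scene. Friction and masses are not known exactly. Their poses are not given: they have to be found in the camera images.
- switch_unit: Grey changeover box with a white lid, fixed to the bench: 110 mm deep (x), 214 mm wide (y; 256 mm over its end flanges), 85 mm high. Origin at the centre of its underside; x points away from the robot at yaw 0 (three black plugs on that side), y to the left, z up. A lever stands up through the lid behind two upright steel sector plates (outer radius 106 mm about the hinge).
- lever_hinge (a point): Point on the lever's hinge axis, 55 mm above the box's origin; the hinge axis is the box's x axis. The sector plates stand 8 to 17 mm in front (-x) of it. The rear plate is fixed and has the left-hand notch; the front one, the gate plate, is clamped by two screws in slots, up to 0.14 rad either way from its mid position; that is not measured and must be felt.
- off_mid (a point): Middle of the gate's off pocket, gate at mid position (a point fixed to the box, 77 mm above the hinge). There a pin that is home lies from lever -0.155 to +0.155. A tooth hangs from above over the middle: it stops a pulled-out pin at lever -0.07 coming from the left; a pin that is home passes beneath it, and can be pulled out again on the right only beyond +0.07 (pocket wall at +0.155).
- right_mid (a point): Where the pin lies home in the right-hand notch, gate at mid position (a point fixed to the box): lever +0.611. The notch leaves the pin 1 mm of play each side; its outer side runs up as the gate's end wall, which also stops a pulled-out pin, at lever +0.623. Between the off pocket and this notch is a plain land.
- lever (a joint): Angle of the lever about the box's x axis, rad: 0 upright (off), negative leaning to the box's left (+y), positive to its right (-y). It starts at -0.663, the left-hand notch. The hinge is stiff enough (0.12 N m) to keep the lever where it is left.
- pull_grip (a joint): How far the grip is pulled out along the lever, m: 0 with the pin home (in a notch or in the off pocket), 0.012 fully out. The pin clears the notches from 0.008; between notches it rests on the land at 0.008. A spring draws it home with 5 N at 0 and 8 N fully out.
- grip_point (a point): Centre of the black pull grip at the lever's end, 140 mm from the hinge axis when home. The grip is a rounded block with ribs on its front and back: 24 mm along the hinge axis (the way to pinch it), 32 mm along the swing, 40 mm along the lever. Its z axis points out along the lever, its x axis along the hinge axis. The lever may be led with the gripper kept upright or leaning with it.
- lock_pin: The steel locking pin carried by the grip, 6 mm thick and 23 mm long, pointing to the box's -x. Origin on the lever's centre line, 77 mm from the hinge axis when home. Over 75 N on it (some 40 N of sideways push at the grip) counts as forcing.
- objective_can: Bystander: black screw-top can, 38 mm across, 74 mm high, standing on the bench in front of the box. Origin at the centre of its underside.
- dish_lid: Bystander: pink round dish, 58 mm across, 16 mm high, on the bench in front of the box. Origin at the centre of its underside.
- hex_key: Bystander: black L-shaped key, 67 x 22 x 4 mm, lying on the bench in front of the box. Origin at the centre of its underside.
- sensor_unit: Bystander: white oval sensor with a red rim, 50 x 76 x 21 mm, on the bench to the left of the box. Origin at the centre of its underside.

How it is judged:
By the outcome, as a careful person would: the job done as asked, in the order asked, and still so for the second after the job is handed in, with the robot touching nothing.
It also fails if it takes over 58 s, if anything falls off the work surface, if the arm or the gripper's body presses on something with over 40 N, if the wrist force passes 120 N, or if a joint passes its speed limit or range.

## Working session

There is one attempt and no reset: what is moved stays moved. The work goes in short steps, Python scripts to look and compute and a tool call to move; the robot and the scene stay as the last step left them, time stands still between calls to the robot, and variables do not carry over. Pictures are saved under pics/ and viewed, at most 10 in all, crops included, and the job is handed in when it is done.

Besides the shell and the picture viewer there is one more tool, called after ">>>" in YAML: its name, and indented under it one key for each argument. drive_tool: Moves the arm, as the interface text tells. Its arguments: {"type":"object","properties":{"deltas":{"type":"array","items":{"type":"object","properties":{"xyz":{"type":"array","items":{"type":"number"}},"angular":{"type":"array","items":{"type":"number"}}}}},"claw":{"type":"number"},"newtons":{"type":"number"}},"required":["deltas"]}

```bash
mkdir -p pics; ls
cat > h.py <<'E'
import numpy as np,cv2
from scipy.spatial.transform import Rotation as R
from station import env
def shot(n,f):
    s=env.read_state(); im,d=env.get_image(n); c=env.get_calibration(n)
    if 'pose' in c: T=np.array(c['pose'])
    else:
        B=np.eye(4);B[:3,:3]=R.from_rotvec(s['orientation']).as_matrix();B[:3,3]=s['position'];T=B@np.array(c['mount'])
    cv2.imwrite('pics/'+f+'.png',im[:,:,::-1]); np.savez('pics/'+f,im=im,d=d,T=T,k=[c['fx'],c['fy'],c['cx'],c['cy']])
def cloud(f):
    z=np.load('pics/'+f+'.npz');fx,fy,cx,cy=z['k'];d=z['d'];v,u=np.mgrid[:384,:512]
    P=np.stack([(u-cx)/fx*d,(v-cy)/fy*d,d],-1)@z['T'][:3,:3].T+z['T'][:3,3]
    P[d==0]=np.nan
    return z['im'],P
E
python3 - <<'E'
from h import *
for n in('scene','side'): shot(n,n+'0')
a=cv2.imread('pics/scene0.png');b=cv2.imread('pics/side0.png')
cv2.imwrite('pics/both.png',cv2.resize(np.vstack([a,b]),None,fx=.78,fy=.78))
s=env.read_state();print(s,env.tip_reach)
for n in('scene','side'):print(env.get_calibration(n)['pose'])
E
```

```text
pics
{'t': 0.1, 'qpos': array([ 1.04641116e+00,  1.24448125e-01,  1.65153593e+00, -7.06568176e-06,
        1.36750183e+00, -8.26308390e-02]), 'dq': array([-0.00089504, -0.00087004, -0.00391435, -0.00056681,  0.00104598,
       -0.00227473]), 'tau': array([ 1.20914533e-04, -4.24929535e+01, -3.66654611e+01, -4.57844885e-05,
        3.94085873e-03,  4.03414867e-05]), 'position': array([0.27767903, 0.5871326 , 0.24917147]), 'orientation': array([-6.88152589e-01, -3.06472330e+00,  2.84070631e-03]), 'wrist_force': array([ 0.67677075, -1.36255003, -0.01850909]), 'moment': array([ 0.00609357, -0.03104164, -0.05371918]), 'finger_force': 0.0, 'grip_width': 0.08552962004109038} 0.019
[[ 0.39800749 -0.53540485  0.74493737 -0.13421948]
 [-0.91732106 -0.22289829  0.3299067  -0.27036432]
 [-0.01058839 -0.81465207 -0.57985333  0.6232655 ]
 [ 0.          0.          0.          1.        ]]
[[ 0.92391907 -0.31228628  0.22102223  0.31932806]
 [-0.38242606 -0.77063164  0.5097815  -0.40680944]
 [ 0.01112895 -0.55552151 -0.83142769  0.88083485]
 [ 0.          0.          0.          1.        ]]
```

View pics/both.png

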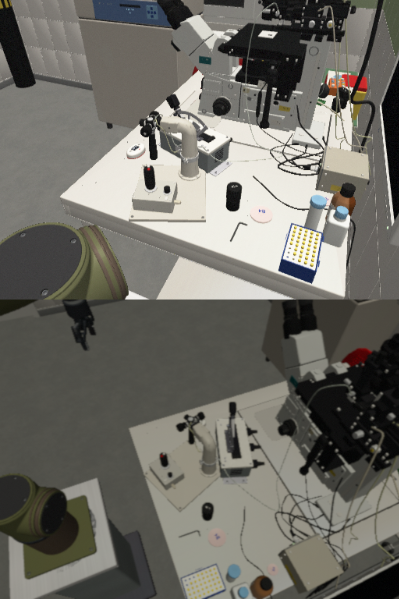

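The scene shows the grey box behind the white manipulator post. In the side view the box is at about (300,190) px of the full image and the grip at about (298,138). I'll zoom in on both.

Run:
```python
from h import *
a=cv2.imread('pics/scene0.png')[100:290,150:350];b=cv2.imread('pics/side0.png')[100:290,180:380]
b=np.clip(b*1.8,0,255).astype(np.uint8)
cv2.imwrite('pics/crop.png',np.hstack([cv2.resize(x,(400,380),interpolation=cv2.INTER_CUBIC) for x in(a,b)]))
im,P=cloud('side0')
for (u,v) in [(299,125),(299,132),(299,140),(299,150),(300,175),(300,190),(300,205)]: print(u,v,im[v,u],P[v,u].round(3))
h=(P[...,2]>.07)&(P[...,2]<.1)&(P[...,0]>.4)&(P[...,0]<.9)&(np.arange(512)[None]>270)&(np.arange(512)[None]<340)&(np.arange(384)[:,None]<240)&(im.min(-1)>90)
q=P[h];print(len(q),np.median(q,0),cv2.minAreaRect(q[:,:2].astype(np.float32)))
```

```text
299 125 [142 139 127] [0.784 0.334 0.001]
299 132 [27 26 24] [0.673 0.152 0.189]
299 140 [20 19 19] [0.668 0.138 0.175]
299 150 [56 56 57] [0.666 0.128 0.145]
300 175 [95 94 89] [0.655 0.085 0.088]
300 190 [31 30 30] [0.633 0.04  0.087]
300 205 [161 158 145] [ 0.613 -0.002  0.084]
1837 [0.63613271 0.04796616 0.08575388] ((0.6308920979499817, 0.07185976952314377), (0.21491402387619019, 0.1388331800699234), 69.21642303466797)
```

View pics/crop.png

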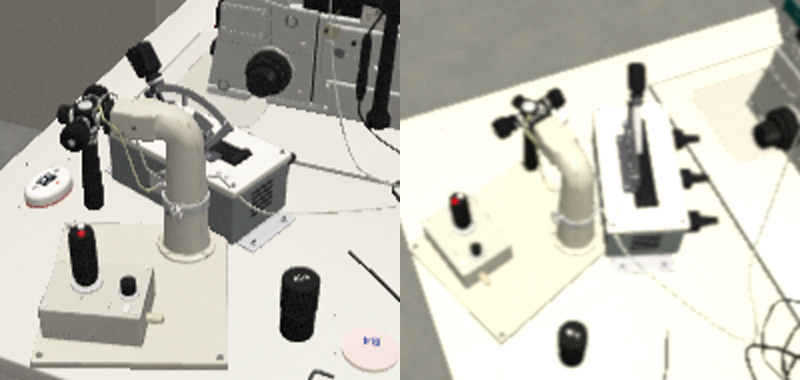

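Run:
```python
from h import *
im,P=cloud('side0')
m=((P[...,2]>.08)&(P[...,2]<.091)&(im.min(-1)>90)).astype(np.uint8)
n,l,st,c=cv2.connectedComponentsWithStats(m)
k=l[205,300]; print(st[k])
q=P[l==k]; 
r=cv2.minAreaRect(q[:,:2].astype(np.float32));print(r,np.median(q[:,2]))
# gripper: dark pts
g=P[(P[...,2]>.12)&(im.max(-1)<70)&(abs(np.arange(512)-300)<14)[None]&(np.arange(384)<165)[:,None]]
c0=np.array(r[0])
a=np.deg2rad(r[2]);yw=a-np.pi/2 if r[1][0]>r[1][1] else a
for yaw in [yw]:
    ex=np.array([np.cos(yaw),np.sin(yaw)]);ey=np.array([-ex[1],ex[0]])
    print('yaw',yaw)
    L=np.c_[(q[:,:2]-c0)@ex,(q[:,:2]-c0)@ey];print(np.percentile(L,[0,.5,2,98,99.5,100],axis=0).round(4).T)
    for s in np.arange(-.1,.11,.025):
        t=L[abs(L[:,1]-s)<.01];print(s,t[:,0].min().round(4),t[:,0].max().round(4))
    G=np.c_[(g[:,:2]-c0)@ex,(g[:,:2]-c0)@ey,g[:,2]];print(len(g),np.percentile(G,[1,10,50,90,99],axis=0).round(4).T)
for f in('side0','scene0'):
    im,P=cloud(f)
    o=P[(P[...,2]>.1)&(P[...,0]>.4)&(P[...,0]<.75)&(P[...,1]>-.05)&(P[...,1]<.3)]
    L=np.c_[(o[:,:2]-c0)@ex,(o[:,:2]-c0)@ey,o[:,2]]
    for x in np.arange(-.26,.08,.02):
        print(f,round(x,2),[ (round(float(t.max()),3) if len(t) else 0) for y in np.arange(-.12,.18,.03) for t in [L[(abs(L[:,0]-x-.01)<.01)&(abs(L[:,1]-y-.015)<.015),2]]])
```

```text
[ 276  152   48   65 1779]
((0.6429710388183594, 0.06883542984724045), (0.2161048799753189, 0.11029456555843353), 71.34715270996094) 0.08572671559197464
yaw -0.32555360008288337
[[-0.0551 -0.0546 -0.0536  0.0525  0.0538  0.0551]
 [-0.1081 -0.1067 -0.1058  0.1009  0.1041  0.1081]]
-0.1 -0.0542 0.0537
-0.07500000000000001 -0.0544 0.0538
-0.05000000000000002 -0.0548 0.0537
-0.025000000000000022 -0.0547 0.0544
-2.7755575615628914e-17 -0.0551 0.0541
0.024999999999999967 -0.0546 0.0544
0.04999999999999996 -0.0538 0.0537
0.07499999999999996 -0.0544 0.0544
0.09999999999999995 -0.0547 0.0534
176 [[-0.0173 -0.0121 -0.0035  0.0067  0.0099]
 [ 0.008   0.0465  0.0707  0.0842  0.0911]
 [ 0.1341  0.1447  0.1698  0.1866  0.1895]]
side0 -0.26 [0, 0, 0, 0, 0, 0, 0, 0, 0, 0]
side0 -0.24 [0, 0, 0, 0, 0, 0, 0, 0, 0, 0]
side0 -0.22 [0, 0, 0, 0, 0, 0, 0, 0, 0, 0]
side0 -0.2 [0, 0, 0, 0.192, 0.191, 0, 0, 0, 0, 0]
side0 -0.18 [0, 0, 0, 0.189, 0.191, 0.189, 0, 0, 0, 0]
side0 -0.16 [0, 0, 0, 0.2, 0.197, 0.192, 0, 0, 0, 0]
side0 -0.14 [0, 0, 0.198, 0.199, 0.201, 0.189, 0, 0, 0, 0]
side0 -0.12 [0, 0.197, 0.199, 
[... 669 characters left out ...]
 0, 0]
scene0 -0.18 [0, 0, 0, 0.188, 0.191, 0.188, 0, 0, 0, 0]
scene0 -0.16 [0, 0, 0.179, 0.199, 0.195, 0.192, 0, 0, 0, 0]
scene0 -0.14 [0, 0, 0.198, 0.197, 0.199, 0.189, 0, 0, 0, 0]
scene0 -0.12 [0.119, 0.195, 0.199, 0.198, 0.196, 0.19, 0, 0, 0, 0]
scene0 -0.1 [0.131, 0.195, 0.198, 0.196, 0, 0, 0, 0, 0, 0]
scene0 -0.08 [0, 0.167, 0, 0, 0, 0, 0, 0, 0, 0]
scene0 -0.06 [0, 0.101, 0, 0, 0, 0, 0, 0, 0, 0]
scene0 -0.04 [0, 0, 0, 0, 0, 0, 0, 0, 0, 0]
scene0 -0.02 [0, 0.141, 0.159, 0.163, 0.162, 0.156, 0.189, 0.183, 0, 0]
scene0 -0.0 [0, 0, 0, 0, 0, 0.145, 0.188, 0, 0, 0]
scene0 0.02 [0, 0, 0, 0, 0, 0, 0, 0, 0, 0]
scene0 0.04 [0, 0, 0, 0, 0, 0, 0, 0, 0, 0]
scene0 0.06 [0, 0, 0, 0, 0, 0, 0, 0, 0, 0]
```

```bash
cat > plan.py <<'E'
from h import *
import sys,json
C=np.array([.643,.069,.055]);YAW=-.3256
BX=R.from_euler('z',YAW)
def target(th,rad,lean=None,off=(0,0,0)):
    lean=th if lean is None else lean
    p=C+BX.apply(R.from_euler('x',th).apply([0,0,rad])+off)
    L=BX*R.from_euler('x',lean)
    # tool z=-lever; tool y=+-box x
    cands=[]
    for s in(1,-1):
        y=L.apply([s,0,0]);z=-L.apply([0,0,1]);cands.append(R.from_matrix(np.c_[np.cross(y,z),y,z]))
    return p,cands
def delta(p,cands,cp,cr):
    r=min(cands,key=lambda c:(cr.inv()*c).magnitude())
    return cr.inv().apply(p-cp).round(4),(cr.inv()*r).as_rotvec().round(4)
def meas():
    s=env.read_state();return np.array(s['position']),R.from_rotvec(s['orientation']),s
def show():
    p,r,s=meas();l=BX.inv().apply(p-C);z=BX.inv().apply(-r.apply([0,0,1]))
    print('t',round(s['t'],2),'loc',l.round(4),'th',np.arctan2(-l[1],l[2]).round(4),'rad',np.hypot(l[1],l[2]).round(4),'lean',np.arctan2(-z[1],z[2]).round(4),'F',BX.inv().apply(s['wrist_force']).round(1),'w',round(s['grip_width'],4),s['finger_force'])
E
python3 - <<'E'
from plan import *
show();p,r,s=meas()
print(r.as_matrix().round(3))
t=target(-.663,.23);print(t[0],delta(*t,p,r),[ (r.inv()*c).as_rotvec().round(3) for c in t[1]])
t=target(-.663,.23,lean=0);print([ (r.inv()*c).as_rotvec().round(3) for c in t[1]])
E
```

```text
t 0.1 loc [-0.5119  0.3741  0.1942] th -1.092 rad 0.4214 lean -0.0019 F [ 1.1 -1.1 -0. ] w 0.0855 0.0
[[-0.904  0.428 -0.001]
 [ 0.428  0.904 -0.002]
 [ 0.    -0.002 -1.   ]]
[0.68828226 0.20312356 0.23627435] (array([-0.5354, -0.1716,  0.0131]), array([ 0.4792, -0.539 ,  1.3974])) [array([ 0.479, -0.539,  1.397]), array([ 0.556,  0.494, -1.619])]
[array([-2.000e-03,  1.000e-03,  1.455e+00]), array([-1.000e-03, -2.000e-03, -1.687e+00])]
```

>>> drive_tool:
  deltas:
    - {"xyz": [-0.05,-0.016,-0.02],"angular": [0,0,0.18]}
    - {"xyz": [-0.1,-0.032,-0.04],"angular": [0,0,0.36]}
    - {"xyz": [-0.16,-0.051,-0.05],"angular": [0,0,0.54]}
    - {"xyz": [-0.22,-0.07,-0.05],"angular": [0,0,0.72]}
    - {"xyz": [-0.28,-0.09,-0.05],"angular": [0,0,0.9]}
    - {"xyz": [-0.34,-0.109,-0.05],"angular": [0,0,1.08]}
    - {"xyz": [-0.4,-0.128,-0.05],"angular": [0,0,1.26]}
    - {"xyz": [-0.45,-0.144,-0.05],"angular": [0,0,1.44]}
  claw: 70
  newtons: 30

```text
t: 1.1
position: [0.6244, 0.2631, 0.2996]
orientation: [-2.545, -1.842, 0.001]
wrist_force: [-0.8, 0.4, 0.5]
grip_width: 0.0598
finger_force: 0.0
```

Run:
```python
from plan import *
show();p,r,s=meas();print(s['position'],s['qpos'].round(2))
t=target(-.663,.23);print(delta(*t,p,r))
```

```text
t 1.1 loc [-0.0797  0.1779  0.2446] th -0.6288 rad 0.3025 lean -0.0005 F [-0.9  0.2  0.5] w 0.0598 0.0
[0.62435847 0.26308424 0.29962055] [0.32 0.16 1.53 0.   1.45 0.64]
(array([-0.037 ,  0.0795,  0.0633]), array([ 0.0019, -0.6625,  0.0079]))
```

>>> drive_tool:
  deltas:
    - {"xyz": [-0.008,0.018,0.012],"angular": [0,-0.13,0]}
    - {"xyz": [-0.016,0.036,0.024],"angular": [0,-0.27,0]}
    - {"xyz": [-0.024,0.054,0.036],"angular": [0,-0.4,0]}
    - {"xyz": [-0.032,0.072,0.05],"angular": [0,-0.53,0]}
    - {"xyz": [-0.037,0.08,0.06],"angular": [0,-0.66,0]}
    - {"xyz": [-0.037,0.08,0.06],"angular": [0,-0.66,0]}
    - {"xyz": [-0.037,0.08,0.06],"angular": [0,-0.66,0]}
    - {"xyz": [-0.037,0.08,0.06],"angular": [0,-0.66,0]}

```text
t: 2.1
position: [0.6882, 0.2052, 0.2425]
orientation: [2.149, 1.565, -0.731]
wrist_force: [0.0, -0.3, -0.1]
grip_width: 0.0595
finger_force: 0.0
```

Run:
```python
from plan import *
show();p,r,s=meas();print(s['position'],s['qpos'].round(2))
t=target(-.663,.142);print(delta(*t,p,r))
shot('wrist','w1');shot('scene','s1')
a=cv2.imread('pics/w1.png');b=cv2.imread('pics/s1.png')[60:290,130:390]
cv2.imwrite('pics/v1.png',np.hstack([cv2.resize(a,(400,300)),cv2.resize(b,(340,300))]))
im,P=cloud('w1')
L=BX.inv().apply((P-C).reshape(-1,3)).reshape(P.shape)
# grip: points near lever end
m=(np.hypot(L[...,1],L[...,2])<.17)&(np.hypot(L[...,1],L[...,2])>.12)&(L[...,2]>.06)&(L[...,1]>.04)&(L[...,1]<.13)&(abs(L[...,0])<.03)
q=L[m];Q=R.from_euler('x',-.663).inv().apply(q)
print(len(q),np.percentile(Q,[1,5,50,95,99],axis=0).round(4).T)
```

```text
t 2.1 loc [-0.0007  0.1435  0.1875] th -0.6531 rad 0.2361 lean -0.6571 F [ 0.1 -0.3 -0.1] w 0.0595 0.0
[0.68821286 0.20515863 0.24251644] [ 0.38  0.52  1.26 -0.5   1.79  0.69]
(array([ 0.0018, -0.0003,  0.0941]), array([ 0.0106, -0.0058,  0.0098]))
1417 [[-0.0121 -0.0104  0.0002  0.0108  0.0127]
 [-0.0144 -0.0123  0.0041  0.0154  0.0156]
 [ 0.1271  0.1348  0.1584  0.1603  0.1608]]
```

View pics/v1.png

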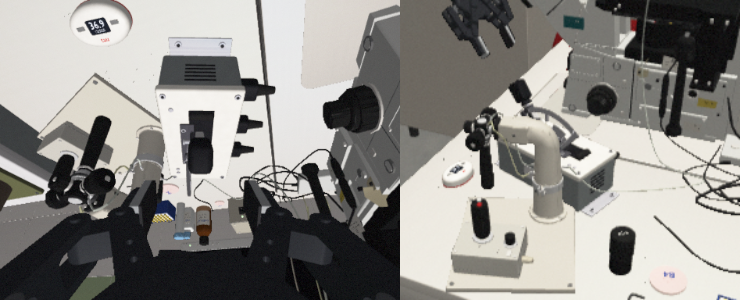

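Wrist view: the grip is at about (200,150) px of the left half, between the jaws. The cloud puts it within 1 mm of where it was predicted, centred in x and with its top at radius 0.1605.

>>> drive_tool:
  deltas:
    - {"xyz": [0.001,0,0.015],"angular": [0.01,-0.005,0.01]}
    - {"xyz": [0.002,0,0.03],"angular": [0.01,-0.005,0.01]}
    - {"xyz": [0.002,0,0.046],"angular": [0.01,-0.005,0.01]}
    - {"xyz": [0.002,0,0.062],"angular": [0.01,-0.005,0.01]}
    - {"xyz": [0.002,0,0.078],"angular": [0.01,-0.005,0.01]}
    - {"xyz": [0.002,0,0.094],"angular": [0.01,-0.005,0.01]}
    - {"xyz": [0.002,0,0.094],"angular": [0.01,-0.005,0.01]}
    - {"xyz": [0.002,0,0.094],"angular": [0.01,-0.005,0.01]}

```text
t: 3.2
position: [0.6711, 0.1521, 0.1653]
orientation: [2.158, 1.55, -0.745]
wrist_force: [0.4, -0.0, 1.0]
grip_width: 0.0596
finger_force: 0.0
```

```bash
python3 -c "
from plan import *
show();p,r,s=meas()
print(delta(*target(-.663,.142),p,r))"
```

```text
t 3.2 loc [1.000e-04 8.770e-02 1.103e-01] th -0.6717 rad 0.1409 lean -0.6646 F [0.4 0.1 1. ] w 0.0596 0.0
(array([-0.0012, -0.0001, -0.0011]), array([-0.0004,  0.0016,  0.0012]))
```

>>> drive_tool:
  deltas:
    - {"xyz": [-0.001,0,-0.001],"angular": [0,0,0]}
    - {"xyz": [-0.001,0,-0.001],"angular": [0,0,0]}
    - {"xyz": [-0.001,0,-0.001],"angular": [0,0,0]}
    - {"xyz": [-0.001,0,-0.001],"angular": [0,0,0]}
    - {"xyz": [-0.001,0,-0.001],"angular": [0,0,0]}
    - {"xyz": [-0.001,0,-0.001],"angular": [0,0,0]}
    - {"xyz": [-0.001,0,-0.001],"angular": [0,0,0]}
    - {"xyz": [-0.001,0,-0.001],"angular": [0,0,0]}
  claw: 0
  newtons: 35

```text
t: 4.2
position: [0.6715, 0.1521, 0.1672]
orientation: [2.157, 1.55, -0.743]
wrist_force: [4.9, 3.3, 4.6]
grip_width: 0.0234
finger_force: 38.3
```

```bash
python3 -c "
from plan import *
show();p,r,s=meas()
print(delta(*target(-.663,.142),p,r))"
```

```text
t 4.2 loc [0.0004 0.0879 0.1122] th -0.6643 rad 0.1425 lean -0.6638 F [3.6 4.7 4.6] w 0.0234 38.34749758243561
(array([-0.0002, -0.0004,  0.0005]), array([0.0009, 0.0008, 0.0008]))
```

>>> drive_tool:
  deltas:
    - {"xyz": [0,0,-0.002],"angular": [0,0,0]}
    - {"xyz": [0,0,-0.004],"angular": [0,0,0]}
    - {"xyz": [0,0,-0.006],"angular": [0,0,0]}
    - {"xyz": [0,0,-0.008],"angular": [0,0,0]}
    - {"xyz": [0,0,-0.0095],"angular": [0,0,0]}
    - {"xyz": [0,0,-0.011],"angular": [0,0,0]}
    - {"xyz": [0,0,-0.011],"angular": [0,0,0]}
    - {"xyz": [0,0,-0.011],"angular": [0,0,0]}

```text
t: 5.2
position: [0.6728, 0.1561, 0.1718]
orientation: [2.156, 1.55, -0.75]
wrist_force: [4.9, -4.9, -5.5]
grip_width: 0.0235
finger_force: 36.5
```

```bash
python3 -c "
from plan import *
show()
shot('scene','s2');shot('side','s2b')"
```

```text
t 5.2 loc [0.0004 0.0921 0.1168] th -0.6678 rad 0.1487 lean -0.6679 F [ 6.2 -3.  -5.5] w 0.0235 36.52577340602875
```

>>> drive_tool:
  deltas:
    - {"xyz": [0,0,-0.001],"angular": [0,0,0]}
    - {"xyz": [0,0,-0.002],"angular": [0,0,0]}
    - {"xyz": [0,0,-0.003],"angular": [0,0,0]}
    - {"xyz": [0,0,-0.003],"angular": [0,0,0]}
    - {"xyz": [0,0,-0.003],"angular": [0,0,0]}
    - {"xyz": [0,0,-0.003],"angular": [0,0,0]}
    - {"xyz": [0,0,-0.003],"angular": [0,0,0]}
    - {"xyz": [0,0,-0.003],"angular": [0,0,0]}

```text
t: 6.3
position: [0.6733, 0.1577, 0.1739]
orientation: [2.156, 1.55, -0.751]
wrist_force: [5.3, -5.8, -5.8]
grip_width: 0.0232
finger_force: 36.4
```

```bash
python3 -c "
from plan import *
show()"
```

```text
t 6.3 loc [0.0004 0.0938 0.1189] th -0.6679 rad 0.1514 lean -0.6682 F [ 6.9 -3.8 -5.8] w 0.0232 36.41932547092438
```

>>> drive_tool:
  deltas:
    - {"xyz": [0,0,-0.0015],"angular": [0,0,0]}
    - {"xyz": [0,0,-0.0028],"angular": [0,0,0]}
    - {"xyz": [0,0,-0.0028],"angular": [0,0,0]}
    - {"xyz": [0,0,-0.0028],"angular": [0,0,0]}
    - {"xyz": [0,0,-0.0028],"angular": [0,0,0]}
    - {"xyz": [-0.0007,0,-0.0028],"angular": [0,0.005,0]}
    - {"xyz": [-0.0015,0,-0.0028],"angular": [0,0.01,0]}
    - {"xyz": [-0.0015,0,-0.0028],"angular": [0,0.01,0]}

```text
t: 7.3
position: [0.6735, 0.1581, 0.1767]
orientation: [2.163, 1.555, -0.741]
wrist_force: [4.5, -5.7, -8.5]
grip_width: 0.0238
finger_force: 36.4
```

```bash
python3 -c "
from plan import *
show()
for d in np.linspace(0,.4,9)[1:]: print(d.round(3),(-.154*np.sin(d)).round(4),(.154*(1-np.cos(d))).round(4))"
```

```text
t 7.3 loc [0.0004 0.0942 0.1217] th -0.6584 rad 0.1539 lean -0.6583 F [ 6.1 -3.9 -8.5] w 0.0238 36.39445960521698
0.05 -0.0077 0.0002
0.1 -0.0154 0.0008
0.15 -0.023 0.0017
0.2 -0.0306 0.0031
0.25 -0.0381 0.0048
0.3 -0.0455 0.0069
0.35 -0.0528 0.0093
0.4 -0.06 0.0122
```

>>> drive_tool:
  deltas:
    - {"xyz": [-0.0077,0,0.0002],"angular": [0,0.05,0]}
    - {"xyz": [-0.0154,0,0.0008],"angular": [0,0.1,0]}
    - {"xyz": [-0.023,0,0.0017],"angular": [0,0.15,0]}
    - {"xyz": [-0.0306,0,0.0031],"angular": [0,0.2,0]}
    - {"xyz": [-0.0381,0,0.0048],"angular": [0,0.25,0]}
    - {"xyz": [-0.0455,0,0.0069],"angular": [0,0.3,0]}
    - {"xyz": [-0.0528,0,0.0093],"angular": [0,0.35,0]}
    - {"xyz": [-0.06,0,0.0122],"angular": [0,0.4,0]}

```text
t: 8.3
position: [0.6558, 0.1064, 0.2037]
orientation: [2.419, 1.738, -0.314]
wrist_force: [6.7, -4.0, -8.6]
grip_width: 0.0233
finger_force: 36.3
```

```bash
python3 -c "
from plan import *
def s2():
    p,r,s=meas();l=BX.inv().apply(p-C);th=np.arctan2(-l[1],l[2]);F=BX.inv().apply(s['wrist_force']);print('Frad',F@[0,-np.sin(th),np.cos(th)],'Ftan',F@[0,-np.cos(th),-np.sin(th)])
show();s2()
"
cat >> plan.py <<'E'
def s2():
    show()
    p,r,s=meas();l=BX.inv().apply(p-C);th=np.arctan2(-l[1],l[2]);F=BX.inv().apply(s['wrist_force']);print('Frad',F@[0,-np.sin(th),np.cos(th)],'Ftan',F@[0,-np.cos(th),-np.sin(th)])
E
```

```text
t 8.3 loc [0.0002 0.0395 0.1487] th -0.2596 rad 0.1538 lean -0.2564 F [ 7.6 -1.6 -8.6] w 0.0233 36.33404731750488
Frad -8.708810667566448 Ftan -0.6312567653884575
```

>>> drive_tool:
  deltas:
    - {"xyz": [-0.0015,0,0],"angular": [0,0.01,0]}
    - {"xyz": [-0.0031,0,0],"angular": [0,0.02,0]}
    - {"xyz": [-0.0046,0,0.0001],"angular": [0,0.03,0]}
    - {"xyz": [-0.0062,0,0.0001],"angular": [0,0.04,0]}
    - {"xyz": [-0.007,0,0.0002],"angular": [0,0.045,0]}
    - {"xyz": [-0.0077,0,0.0002],"angular": [0,0.05,0]}
    - {"xyz": [-0.0085,0,0.0002],"angular": [0,0.055,0]}
    - {"xyz": [-0.0092,0,0.0003],"angular": [0,0.06,0]}

```text
t: 9.3
position: [0.653, 0.0981, 0.2057]
orientation: [2.451, 1.761, -0.246]
wrist_force: [6.2, -3.7, -7.4]
grip_width: 0.0238
finger_force: 36.4
```

```bash
python3 -c "
from plan import *
s2()"
```

```text
t 9.3 loc [0.0002 0.0308 0.1507] th -0.2017 rad 0.1538 lean -0.198 F [ 7.1 -1.5 -7.4] w 0.0238 36.39882981777191
Frad -7.52654746978153 Ftan -0.03580775272690517
```

>>> drive_tool:
  deltas:
    - {"xyz": [-0.0005,0,0],"angular": [0,0.003,0]}
    - {"xyz": [-0.001,0,0],"angular": [0,0.006,0]}
    - {"xyz": [-0.0015,0,0],"angular": [0,0.01,0]}
    - {"xyz": [-0.002,0,0],"angular": [0,0.013,0]}
    - {"xyz": [-0.0025,0,0],"angular": [0,0.016,0]}
    - {"xyz": [-0.003,0,0],"angular": [0,0.02,0]}
    - {"xyz": [-0.0035,0,0],"angular": [0,0.023,0]}
    - {"xyz": [-0.0038,0,0],"angular": [0,0.025,0]}

```text
t: 10.3
position: [0.6518, 0.0946, 0.2064]
orientation: [2.465, 1.771, -0.216]
wrist_force: [6.3, -3.2, -8.7]
grip_width: 0.0237
finger_force: 36.4
```

```bash
python3 -c "
from plan import *
s2()"
```

```text
t 10.3 loc [0.0002 0.0271 0.1514] th -0.177 rad 0.1538 lean -0.173 F [ 7.  -1.  -8.7] w 0.0237 36.39991343021393
Frad -8.75323642066052 Ftan -0.5091925261435422
```

>>> drive_tool:
  deltas:
    - {"xyz": [-0.0005,0,0],"angular": [0,0.003,0]}
    - {"xyz": [-0.001,0,0],"angular": [0,0.006,0]}
    - {"xyz": [-0.0015,0,0],"angular": [0,0.01,0]}
    - {"xyz": [-0.002,0,0],"angular": [0,0.013,0]}
    - {"xyz": [-0.0025,0,0],"angular": [0,0.016,0]}
    - {"xyz": [-0.003,0,0],"angular": [0,0.02,0]}
    - {"xyz": [-0.0035,0,0],"angular": [0,0.023,0]}
    - {"xyz": [-0.0038,0,0],"angular": [0,0.025,0]}

```text
t: 11.3
position: [0.6506, 0.0911, 0.207]
orientation: [2.479, 1.78, -0.186]
wrist_force: [7.6, -3.8, -8.2]
grip_width: 0.0238
finger_force: 36.4
```

```bash
python3 -c "
from plan import *
s2()"
```

```text
t 11.3 loc [1.00e-04 2.33e-02 1.52e-01] th -0.1523 rad 0.1538 lean -0.1481 F [ 8.4 -1.1 -8.2] w 0.0238 36.39295935630798
Frad -8.291240127621643 Ftan -0.1173221351445477
```

>>> drive_tool:
  deltas:
    - {"xyz": [-0.0005,0,0],"angular": [0,0.003,0]}
    - {"xyz": [-0.001,0,0],"angular": [0,0.006,0]}
    - {"xyz": [-0.0015,0,0],"angular": [0,0.01,0]}
    - {"xyz": [-0.002,0,0],"angular": [0,0.013,0]}
    - {"xyz": [-0.0025,0,0],"angular": [0,0.016,0]}
    - {"xyz": [-0.003,0,0],"angular": [0,0.02,0]}
    - {"xyz": [-0.0035,0,0],"angular": [0,0.023,0]}
    - {"xyz": [-0.0038,0,0],"angular": [0,0.025,0]}

```text
t: 12.3
position: [0.6494, 0.0875, 0.2075]
orientation: [2.492, 1.79, -0.156]
wrist_force: [7.8, -3.4, -8.0]
grip_width: 0.0238
finger_force: 36.4
```

```bash
python3 -c "
from plan import *
s2()"
```

```text
t 12.3 loc [1.000e-04 1.960e-02 1.525e-01] th -0.1276 rad 0.1538 lean -0.1232 F [ 8.5 -0.8 -8. ] w 0.0238 36.389955282211304
Frad -8.041702878238631 Ftan -0.2696130135337146
```

>>> drive_tool:
  deltas:
    - {"xyz": [-0.0005,0,0],"angular": [0,0.003,0]}
    - {"xyz": [-0.001,0,0],"angular": [0,0.006,0]}
    - {"xyz": [-0.0015,0,0],"angular": [0,0.01,0]}
    - {"xyz": [-0.002,0,0],"angular": [0,0.013,0]}
    - {"xyz": [-0.0025,0,0],"angular": [0,0.016,0]}
    - {"xyz": [-0.003,0,0],"angular": [0,0.02,0]}
    - {"xyz": [-0.0035,0,0],"angular": [0,0.023,0]}
    - {"xyz": [-0.0038,0,0],"angular": [0,0.025,0]}

```text
t: 13.3
position: [0.6486, 0.0853, 0.2079]
orientation: [2.506, 1.8, -0.122]
wrist_force: [9.4, 0.1, -10.2]
grip_width: 0.0238
finger_force: 36.4
```

```bash
python3 -c "
from plan import *
s2()"
```

```text
t 13.3 loc [1.000e-04 1.720e-02 1.529e-01] th -0.1121 rad 0.1539 lean -0.0952 F [  8.9   3.1 -10.2] w 0.0238 36.364644169807434
Frad -9.770383788862107 Ftan -4.207248187970882
```

>>> drive_tool:
  deltas:
    - {"xyz": [0.0035,0,0],"angular": [0,-0.023,0]}
    - {"xyz": [0.0072,0,0],"angular": [0,-0.047,0]}
    - {"xyz": [0.0072,0,0],"angular": [0,-0.047,0]}
    - {"xyz": [0.0072,0,0.003],"angular": [0,-0.047,0]}
    - {"xyz": [0.0072,0,0.006],"angular": [0,-0.047,0]}
    - {"xyz": [0.0071,0,0.009],"angular": [0,-0.047,0]}
    - {"xyz": [0.007,0,0.0105],"angular": [0,-0.047,0]}
    - {"xyz": [0.007,0,0.0105],"angular": [0,-0.047,0]}

```text
t: 14.3
position: [0.6502, 0.0901, 0.1975]
orientation: [2.481, 1.782, -0.181]
wrist_force: [6.8, -3.1, -7.4]
grip_width: 0.0238
finger_force: 36.6
```

```bash
python3 -c "
from plan import *
s2()"
```

```text
t 14.3 loc [1.000e-04 2.230e-02 1.425e-01] th -0.1553 rad 0.1442 lean -0.1438 F [ 7.4 -0.7 -7.4] w 0.0238 36.58905208110809
Frad -7.415230560750703 Ftan -0.403517539776862
```

>>> drive_tool:
  deltas:
    - {"xyz": [0,0,0.0005],"angular": [0,0,0]}
    - {"xyz": [0,0,0.001],"angular": [0,0,0]}
    - {"xyz": [0,0,0.0015],"angular": [0,0,0]}
    - {"xyz": [0,0,0.002],"angular": [0,0,0]}
    - {"xyz": [0,0,0.0025],"angular": [0,0,0]}
    - {"xyz": [0,0,0.0025],"angular": [0,0,0]}
    - {"xyz": [0,0,0.0025],"angular": [0,0,0]}
    - {"xyz": [0,0,0.0025],"angular": [0,0,0]}

```text
t: 15.3
position: [0.6502, 0.0899, 0.1964]
orientation: [2.481, 1.782, -0.18]
wrist_force: [5.7, -2.7, -3.2]
grip_width: 0.0235
finger_force: 37.1
```

```bash
python3 -c "
from plan import *
s2()"
```

```text
t 15.3 loc [0.0002 0.0222 0.1414] th -0.1555 rad 0.1431 lean -0.1434 F [ 6.3 -0.7 -3.2] w 0.0235 37.13849186897278
Frad -3.316693400495648 Ftan 0.18810080027256837
```

>>> drive_tool:
  deltas:
    - {"xyz": [-0.0029,0,0],"angular": [0,0.02,0]}
    - {"xyz": [-0.0057,0,0.0001],"angular": [0,0.04,0]}
    - {"xyz": [-0.0086,0,0.0003],"angular": [0,0.06,0]}
    - {"xyz": [-0.0114,0,0.0005],"angular": [0,0.08,0]}
    - {"xyz": [-0.0143,0,0.0007],"angular": [0,0.1,0]}
    - {"xyz": [-0.0164,0,0.0009],"angular": [0,0.115,0]}
    - {"xyz": [-0.0164,0,0.0009],"angular": [0,0.115,0]}
    - {"xyz": [-0.0164,0,0.0009],"angular": [0,0.115,0]}

```text
t: 16.3
position: [0.645, 0.0744, 0.198]
orientation: [2.54, 1.823, -0.038]
wrist_force: [4.8, -2.4, -2.0]
grip_width: 0.0236
finger_force: 37.1
```

```bash
python3 -c "
from plan import *
s2()
shot('scene','s3')
a=cv2.imread('pics/s3.png')[90:250,190:350]
cv2.imwrite('pics/v3.png',cv2.resize(a,(560,560),interpolation=cv2.INTER_CUBIC))"
```

```text
t 16.3 loc [1.00e-04 5.70e-03 1.43e-01] th -0.0399 rad 0.1431 lean -0.0283 F [ 5.3 -0.8 -2. ] w 0.0236 37.075143456459045
Frad -2.0681357842105905 Ftan 0.6978407578620172
```

View pics/v3.png

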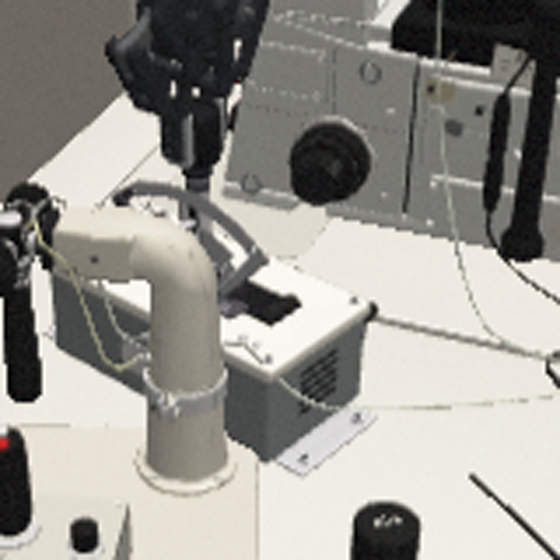

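The scene view shows the gripper holding the upright lever at about (195,150) px. The pin passed under the tooth, so it is home in the pocket. Now the dwell.

>>> drive_tool:
  deltas:
    - {"xyz": [0,0,0],"angular": [0,0,0]}
    - {"xyz": [0,0,0],"angular": [0,0,0]}
    - {"xyz": [0,0,0],"angular": [0,0,0]}
    - {"xyz": [0,0,0],"angular": [0,0,0]}
    - {"xyz": [0,0,0],"angular": [0,0,0]}
    - {"xyz": [0,0,0],"angular": [0,0,0]}
    - {"xyz": [0,0,0],"angular": [0,0,0]}
    - {"xyz": [0,0,0],"angular": [0,0,0]}

```text
t: 17.35
position: [0.645, 0.0744, 0.198]
orientation: [2.54, 1.823, -0.038]
wrist_force: [4.9, -2.9, -2.0]
grip_width: 0.0235
finger_force: 37.1
```

>>> drive_tool:
  deltas:
    - {"xyz": [0,0,0],"angular": [0,0,0]}
    - {"xyz": [0,0,0],"angular": [0,0,0]}
    - {"xyz": [0,0,0],"angular": [0,0,0]}
    - {"xyz": [0,0,0],"angular": [0,0,0]}
    - {"xyz": [0,0,0],"angular": [0,0,0]}
    - {"xyz": [0,0,0],"angular": [0,0,0]}
    - {"xyz": [0,0,0],"angular": [0,0,0]}
    - {"xyz": [0,0,0],"angular": [0,0,0]}

```text
t: 18.35
position: [0.645, 0.0744, 0.198]
orientation: [2.54, 1.823, -0.038]
wrist_force: [5.1, -1.9, -3.0]
grip_width: 0.0235
finger_force: 37.1
```

>>> drive_tool:
  deltas:
    - {"xyz": [0,0,0],"angular": [0,0,0]}
    - {"xyz": [0,0,0],"angular": [0,0,0]}
    - {"xyz": [-0.0029,0,0],"angular": [0,0.02,0]}
    - {"xyz": [-0.0057,0,0.0001],"angular": [0,0.04,0]}
    - {"xyz": [-0.0086,0,0.0003],"angular": [0,0.06,0]}
    - {"xyz": [-0.0114,0,0.0005],"angular": [0,0.08,0]}
    - {"xyz": [-0.0143,0,0.0007],"angular": [0,0.1,0]}
    - {"xyz": [-0.0163,0,0.0009],"angular": [0,0.114,0]}

```text
t: 19.35
position: [0.6398, 0.059, 0.1978]
orientation: [-2.509, -1.801, -0.107]
wrist_force: [4.6, -2.5, -0.8]
grip_width: 0.0236
finger_force: 37.2
```

```bash
python3 -c "
from plan import *
s2()"
```

```text
t 19.35 loc [ 1.000e-04 -1.050e-02  1.428e-01] th 0.0732 rad 0.1432 lean 0.0865 F [ 5.1 -0.9 -0.8] w 0.0236 37.24543869495392
Frad -0.6930830095425135 Ftan 0.9105555307429258
```

>>> drive_tool:
  deltas:
    - {"xyz": [0,0,-0.002],"angular": [0,0,0]}
    - {"xyz": [0,0,-0.004],"angular": [0,0,0]}
    - {"xyz": [0,0,-0.006],"angular": [0,0,0]}
    - {"xyz": [0,0,-0.008],"angular": [0,0,0]}
    - {"xyz": [0,0,-0.01],"angular": [0,0,0]}
    - {"xyz": [0,0,-0.012],"angular": [0,0,0]}
    - {"xyz": [0,0,-0.013],"angular": [0,0,0]}
    - {"xyz": [0,0,-0.013],"angular": [0,0,0]}

```text
t: 20.35
position: [0.6394, 0.0581, 0.2087]
orientation: [-2.509, -1.8, -0.106]
wrist_force: [8.1, -2.7, -9.3]
grip_width: 0.0232
finger_force: 36.2
```

```bash
python3 -c "
from plan import *
s2()
for d in np.linspace(0,.4,9)[1:]: print(d.round(3),(-.154*np.sin(d)).round(4),(.154*(1-np.cos(d))).round(4))"
```

```text
t 20.35 loc [ 0.     -0.0115  0.1537] th 0.0746 rad 0.1541 lean 0.0858 F [ 8.5 -0.  -9.3] w 0.0232 36.17728114128113
Frad -9.292152236574829 Ftan 0.7046378493977664
0.05 -0.0077 0.0002
0.1 -0.0154 0.0008
0.15 -0.023 0.0017
0.2 -0.0306 0.0031
0.25 -0.0381 0.0048
0.3 -0.0455 0.0069
0.35 -0.0528 0.0093
0.4 -0.06 0.0122
```

>>> drive_tool:
  deltas:
    - {"xyz": [-0.0077,0,0.0002],"angular": [0,0.05,0]}
    - {"xyz": [-0.0154,0,0.0008],"angular": [0,0.1,0]}
    - {"xyz": [-0.023,0,0.0017],"angular": [0,0.15,0]}
    - {"xyz": [-0.0306,0,0.0031],"angular": [0,0.2,0]}
    - {"xyz": [-0.0381,0,0.0048],"angular": [0,0.25,0]}
    - {"xyz": [-0.0455,0,0.0069],"angular": [0,0.3,0]}
    - {"xyz": [-0.0528,0,0.0093],"angular": [0,0.35,0]}
    - {"xyz": [-0.06,0,0.0122],"angular": [0,0.4,0]}

```text
t: 21.35
position: [0.6206, 0.0028, 0.1919]
orientation: [-2.277, -1.632, -0.565]
wrist_force: [7.3, -0.1, -8.7]
grip_width: 0.0236
finger_force: 36.3
```

```bash
python3 -c "
from plan import *
s2()"
```

```text
t 21.35 loc [-1.000e-04 -6.990e-02  1.369e-01] th 0.4719 rad 0.1537 lean 0.488 F [ 7.   2.3 -8.7] w 0.0236 36.28021538257599
Frad -8.813414988328743 Ftan 1.9687813011484585
```

>>> drive_tool:
  deltas:
    - {"xyz": [-0.0015,0,0],"angular": [0,0.01,0]}
    - {"xyz": [-0.0031,0,0],"angular": [0,0.02,0]}
    - {"xyz": [-0.0046,0,0.0001],"angular": [0,0.03,0]}
    - {"xyz": [-0.0062,0,0.0001],"angular": [0,0.04,0]}
    - {"xyz": [-0.0077,0,0.0002],"angular": [0,0.05,0]}
    - {"xyz": [-0.0092,0,0.0003],"angular": [0,0.06,0]}
    - {"xyz": [-0.01,0,0.0003],"angular": [0,0.065,0]}
    - {"xyz": [-0.01,0,0.0003],"angular": [0,0.065,0]}

```text
t: 22.35
position: [0.6178, -0.0053, 0.1868]
orientation: [-2.236, -1.601, -0.63]
wrist_force: [8.7, 0.1, -7.8]
grip_width: 0.0235
finger_force: 36.3
```

```bash
python3 -c "
from plan import *
s2()"
```

```text
t 22.35 loc [-1.000e-04 -7.850e-02  1.318e-01] th 0.5368 rad 0.1534 lean 0.5511 F [ 8.2  2.8 -7.8] w 0.0235 36.29294693470001
Frad -8.19395756507436 Ftan 1.5680916899209016
```

>>> drive_tool:
  deltas:
    - {"xyz": [-0.0005,0,0],"angular": [0,0.003,0]}
    - {"xyz": [-0.001,0,0],"angular": [0,0.006,0]}
    - {"xyz": [-0.0015,0,0],"angular": [0,0.01,0]}
    - {"xyz": [-0.002,0,0],"angular": [0,0.013,0]}
    - {"xyz": [-0.0025,0,0],"angular": [0,0.016,0]}
    - {"xyz": [-0.003,0,0],"angular": [0,0.02,0]}
    - {"xyz": [-0.003,0,0],"angular": [0,0.02,0]}
    - {"xyz": [-0.003,0,0],"angular": [0,0.02,0]}

```text
t: 23.35
position: [0.617, -0.0077, 0.1853]
orientation: [-2.223, -1.592, -0.65]
wrist_force: [9.5, -0.3, -8.5]
grip_width: 0.0236
finger_force: 36.3
```

```bash
python3 -c "
from plan import *
s2()"
```

```text
t 23.35 loc [-1.000e-04 -8.100e-02  1.303e-01] th 0.5561 rad 0.1534 lean 0.5708 F [ 9.1  2.7 -8.5] w 0.0236 36.29655182361603
Frad -8.695255191680426 Ftan 2.177512487742736
```

>>> drive_tool:
  deltas:
    - {"xyz": [-0.0004,0,0],"angular": [0,0.003,0]}
    - {"xyz": [-0.0008,0,0],"angular": [0,0.006,0]}
    - {"xyz": [-0.0012,0,0],"angular": [0,0.008,0]}
    - {"xyz": [-0.0016,0,0],"angular": [0,0.011,0]}
    - {"xyz": [-0.002,0,0],"angular": [0,0.013,0]}
    - {"xyz": [-0.002,0,0],"angular": [0,0.013,0]}
    - {"xyz": [-0.002,0,0],"angular": [0,0.013,0]}
    - {"xyz": [-0.002,0,0],"angular": [0,0.013,0]}

```text
t: 24.35
position: [0.6165, -0.0093, 0.1843]
orientation: [-2.214, -1.586, -0.663]
wrist_force: [8.5, -0.1, -8.3]
grip_width: 0.0237
finger_force: 36.3
```

```bash
python3 -c "
from plan import *
s2()"
```

```text
t 24.35 loc [-1.000e-04 -8.260e-02  1.293e-01] th 0.5689 rad 0.1534 lean 0.5839 F [ 8.1  2.6 -8.3] w 0.0237 36.304290890693665
Frad -8.401153525656468 Ftan 2.253805229546563
```

>>> drive_tool:
  deltas:
    - {"xyz": [-0.0004,0,0],"angular": [0,0.003,0]}
    - {"xyz": [-0.0008,0,0],"angular": [0,0.006,0]}
    - {"xyz": [-0.0012,0,0],"angular": [0,0.008,0]}
    - {"xyz": [-0.0016,0,0],"angular": [0,0.011,0]}
    - {"xyz": [-0.002,0,0],"angular": [0,0.013,0]}
    - {"xyz": [-0.002,0,0],"angular": [0,0.013,0]}
    - {"xyz": [-0.002,0,0],"angular": [0,0.013,0]}
    - {"xyz": [-0.002,0,0],"angular": [0,0.013,0]}

```text
t: 25.35
position: [0.6161, -0.0104, 0.1835]
orientation: [-2.205, -1.579, -0.677]
wrist_force: [9.2, 1.9, -6.8]
grip_width: 0.0234
finger_force: 36.2
```

```bash
python3 -c "
from plan import *
s2()"
```

```text
t 25.35 loc [-1.000e-04 -8.390e-02  1.285e-01] th 0.5783 rad 0.1534 lean 0.5975 F [ 8.   4.8 -6.8] w 0.0234 36.24101400375366
Frad -8.296809159941716 Ftan -0.28163429956390607
```

>>> drive_tool:
  deltas:
    - {"xyz": [0.001,0,0],"angular": [0,-0.007,0]}
    - {"xyz": [0.0022,0,0],"angular": [0,-0.015,0]}
    - {"xyz": [0.0022,0,0],"angular": [0,-0.015,0]}
    - {"xyz": [0.0022,0,0.0025],"angular": [0,-0.015,0]}
    - {"xyz": [0.0022,0,0.005],"angular": [0,-0.015,0]}
    - {"xyz": [0.0022,0,0.0075],"angular": [0,-0.015,0]}
    - {"xyz": [0.0022,0,0.0075],"angular": [0,-0.015,0]}
    - {"xyz": [0.0022,0,0.0075],"angular": [0,-0.015,0]}

```text
t: 26.35
position: [0.6179, -0.0052, 0.1785]
orientation: [-2.215, -1.587, -0.661]
wrist_force: [6.8, -0.4, -7.2]
grip_width: 0.0235
finger_force: 36.5
```

```bash
python3 -c "
from plan import *
s2()"
```

```text
t 26.35 loc [-1.000e-04 -7.840e-02  1.235e-01] th 0.5655 rad 0.1462 lean 0.5818 F [ 6.5  1.8 -7.2] w 0.0235 36.52497947216034
Frad -7.0473100787871035 Ftan 2.390287420521831
```

>>> drive_tool:
  deltas:
    - {"xyz": [0,0,0.001],"angular": [0,0,0]}
    - {"xyz": [0,0,0.002],"angular": [0,0,0]}
    - {"xyz": [0,0,0.003],"angular": [0,0,0]}
    - {"xyz": [0,0,0.004],"angular": [0,0,0]}
    - {"xyz": [0,0,0.0045],"angular": [0,0,0]}
    - {"xyz": [0,0,0.0045],"angular": [0,0,0]}
    - {"xyz": [0,0,0.0045],"angular": [0,0,0]}
    - {"xyz": [0,0,0.0045],"angular": [0,0,0]}

```text
t: 27.35
position: [0.6186, -0.0037, 0.1764]
orientation: [-2.215, -1.588, -0.661]
wrist_force: [1.5, -5.4, 0.5]
grip_width: 0.0235
finger_force: 37.8
```

```bash
python3 -c "
from plan import *
s2()"
```

```text
t 27.35 loc [ 1.000e-04 -7.670e-02  1.214e-01] th 0.5637 rad 0.1436 lean 0.581 F [ 3.2 -4.7  0.5] w 0.0235 37.8060257434845
Frad 2.9446771262188207 Ftan 3.6757968059756405
```

>>> drive_tool:
  deltas:
    - {"xyz": [0,0,0],"angular": [0,0,0]}
    - {"xyz": [0,0,0],"angular": [0,0,0]}
    - {"xyz": [0,0,0],"angular": [0,0,0]}
    - {"xyz": [0,0,0],"angular": [0,0,0]}
    - {"xyz": [0,0,0],"angular": [0,0,0]}
    - {"xyz": [0,0,0],"angular": [0,0,0]}
    - {"xyz": [0,0,0],"angular": [0,0,0]}
    - {"xyz": [0,0,0],"angular": [0,0,0]}
  claw: 60

```text
t: 28.35
position: [0.6188, -0.0025, 0.1772]
orientation: [-2.213, -1.589, -0.662]
wrist_force: [0.4, 0.3, 0.1]
grip_width: 0.0514
finger_force: 0.0
```

>>> drive_tool:
  deltas:
    - {"xyz": [0,0,-0.01],"angular": [0,0,0]}
    - {"xyz": [0,0,-0.02],"angular": [0,0,0]}
    - {"xyz": [0,0,-0.03],"angular": [0,0,0]}
    - {"xyz": [0,0,-0.045],"angular": [0,0,0]}
    - {"xyz": [0,0,-0.06],"angular": [0,0,0]}
    - {"xyz": [0,0,-0.08],"angular": [0,0,0]}
    - {"xyz": [0,0,-0.09],"angular": [0,0,0]}
    - {"xyz": [0,0,-0.09],"angular": [0,0,0]}

```text
t: 29.35
position: [0.6035, -0.0502, 0.2536]
orientation: [-2.214, -1.589, -0.664]
wrist_force: [0.0, 1.3, 0.1]
grip_width: 0.0509
finger_force: 0.0
```

Run:
```python
from plan import *
s2()
shot('wrist','w9');shot('scene','s9');shot('side','d9')
a=cv2.imread('pics/w9.png');b=cv2.imread('pics/s9.png')[80:250,180:350]
cv2.imwrite('pics/v9.png',np.hstack([cv2.resize(a,(400,300)),cv2.resize(b,(400,400))[50:350]]))
for f in('w9','d9'):
    im,P=cloud(f)
    L=BX.inv().apply((P-C).reshape(-1,3))
    rad=np.hypot(L[:,1],L[:,2])
    m=(rad<.18)&(rad>.125)&(L[:,2]>.06)&(L[:,1]<-.04)&(L[:,1]>-.13)&(abs(L[:,0])<.025)
    for th in(.566,):
        Q=R.from_euler('x',th).inv().apply(L[m]);print(f,th,m.sum(),np.percentile(Q,[1,5,50,95,99],axis=0).round(4).T)
```

```text
t 29.35 loc [ 0.0007 -0.1256  0.1986] th 0.5639 rad 0.235 lean 0.5829 F [-0.4  1.2  0.1] w 0.0509 0.0
Frad -0.6016287174647438 Ftan -1.0467285149440704
w9 0.566 1439 [[-0.0122 -0.0105  0.0002  0.0108  0.0125]
 [-0.0138 -0.0119  0.0044  0.0157  0.0159]
 [ 0.1272  0.1356  0.1595  0.1614  0.1619]]
d9 0.566 4 [[-0.0117 -0.0116 -0.0105 -0.0096 -0.0096]
 [-0.0133 -0.0133 -0.0118 -0.0104 -0.0104]
 [ 0.1298  0.1302  0.137   0.1454  0.146 ]]
```

View pics/v9.png

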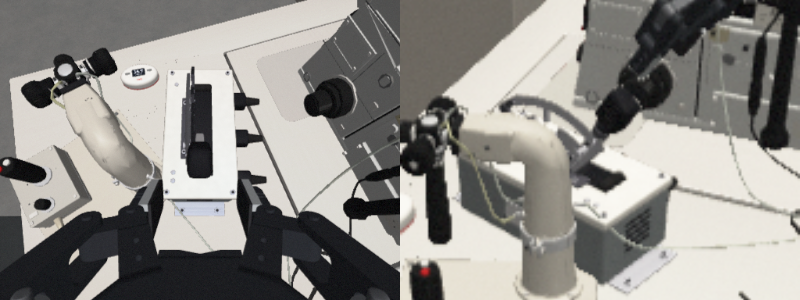

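The wrist view shows the grip at about (200,155) px, leaning right and free of the jaws. Its top is at radius 0.161, the home value to within 1 mm, where a pin on the land would read 8 mm more. The bystanders in view look undisturbed.

```bash
python3 -c "
from station import env
print(env.close_job())"
```

```text
the job is handed in; nothing more can be done
None
```

The lever was taken from the left notch to off, held there pin-home for over 2 s, then set in the right-hand notch with the pin home; I let go and handed the job in at about 29.5 s, with no verdict returned.

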